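# Square a board pallet into the corner stop and lock it

## Robot

A 7-joint arm with a two-finger parallel gripper is mounted at the origin on a cart in front of the work surface, level with it; the furniture and walls round the work are solid. World frame = base frame: x ahead of the robot, y to its left, z up, the work surface at z = 0. Lengths are in m, angles in rad, forces in N, time in s.
With the tool pointing down it reaches from about 0.4 to 0.85 m from the base axis. Payload 10.4 kg.
Tool frame: the origin (TCP) lies between the finger pads; the fingertips stand 17 mm ahead of it and the grasp point (between the pads) lies 2 mm behind it; z points along the fingers, y is the line along which they close (so a half turn about z gives the same grasp; the last joint's range is limited). The gripper opens to 85 mm and grips with 20 to 120 N. Pads are 22 mm wide; open, the fingers measure 114 mm over their backs; the gripper's body (76 mm by 85 mm) begins 54 mm behind the grasp point. The pads swing forward as they close: fully open they stand 13 mm farther back than shut.
Start: joints at [-1.26, 0.332, -0.065, 1.46, 0.022, 1.35, -0.088], TCP at [0.205, 0.591, 0.248] pointing down, gripper open.
Joint ranges: [-2.6, 2.6], [-0.5, 2.12], [-1.47, 1.34], [0.16, 2.42], [-1.27, 4.41], [0.06, 2.06], [-2.6, 2.6]. Speed limits (rad/s): [2.22, 2.22, 2.79, 2.79, 3.14, 3.14, 3.14].

## Interface

Orientations are given as a unit quaternion [x, y, z, w].
In Python, from workcell import readout, imaging, manip gives the robot as it stands. The module is installed in compiled form; this text tells all that it offers.
- The arm moves only by the shell command python3 -m crank 'ROWS' [OPENING] [FORCE]. ROWS is JSON, a list of rows, each a list of 4 numbers: the shift along the tool's x, y, z as a fraction of full scale, then the turn about the tool's z as a fraction of full scale. In form: [[x, y, z, yaw], ...]. A call has 1 to 5 rows; each row is the pose to reach, as a shift and turn from the pose commanded when the call began, along the tool's axes at that moment; what a row does not reach only later rows make up. Full scale, the value 1, is 400 mm for a shift and 60 degrees for a turn. A row lasts 1/12 s, in which the tool goes at most 41.7 mm and 7.16 degrees, less where a joint would pass 70% of its speed; a pose out of reach is approached as far as the arm can. A call with a number of a shift or a turn outside -1 to 1 is refused whole. A call with a gripper value outside its range is refused whole. OPENING is the gripper command: -1 is shut, 1 is fully open, values between are in proportion, set as the call begins (- or left out, the last holds). The fingers move at their own pace and stop on an object; FORCE is the grip in N (left out, the last holds). Time passes only in rows, so rows that repeat a pose let the fingers close. It gives the time, the measured TCP pose, the force, the opening and the grip force at its end, in the units of the state.
- readout.get_obs(): the state, without advancing time (a new reading comes with each control period).
- imaging.camera(name): name is "scene" or "top" or "wrist"; returns a dict with "color" (480x640x3 uint8, red, green, blue), "fx", "fy", "cx", "cy" (pixels), "rvec" (rotation vector, rad) and "tvec" (3), from world to camera coordinates, as OpenCV has them. Camera axes: x right, y down, z forward; pixel columns grow to the right and rows downward; lengths in m; the calibration is good to about 2 mm. A picture is of the moment at which its call begins. There is no depth.
- manip.hand_in(): hands the job in; it is judged then, once.
The state is a dict: "clock": time; "joint_pos": joint angles; "joint_velocities": joint speeds; "tau": joint torques, N m; "position": TCP position; "ee_rot": TCP orientation; "ft_force": force on the tool from outside, world axes, zero at the start; "torque": the same for the moment, N m; "grip_width": opening from 0.0 (shut) to 1.0 (fully open); "grasp_force": force on a finger pad.
Only numpy, scipy, OpenCV 4.12 (cv2) and the standard library are available. Lean on these libraries where they do the work, as an engineer would, in place of code of your own. Each camera call takes 0.05 s, during which the arm holds its last target. There are 200 camera calls.

## Task

Push the blue pallet with the green circuit board across the bench, round the things standing in the way, until it lies fully home in the inner corner of the aluminium corner stop, its edges flush against both bars. Keep it flat on the bench all the way (slide it, do not lift it), and leave the transformer, the contactor and the flux tin where they stand. Only when it is home, swing the red-knobbed lever of the hold-down all the way round, so that its pad stands over the bare edge of the pallet, and let go.

Things in the scene. Friction and masses are not known exactly. Their poses are not given: they have to be found in the camera images.
- corner_stop: Fixed L-shaped stop of two aluminium bars, 10 mm high. Origin: inner corner, at bench height. Far bar: x 0 to 30 mm, y -130 to 32 mm of this frame (stop face x = 0). Left bar: y 0 to 32 mm, x -100 to 0 mm (stop face y = 0). The pallet belongs on the -x, -y side. Its place and angle vary.
- pallet: Blue block 100 (x) x 132 (y) x 12 mm, about 0.3 kg, slides on the bench, too wide to grasp. The board fixed on it (parts to 24 mm above the bench) leaves a bare 22 mm strip along its +y edge. Origin: centre of underside. Starts turned up to 0.35 rad from the corner stop's axes; home = same axes, +x edge on the far bar, +y edge on the left bar, origin at x -50, y -66 mm in the stop's frame.
- hold_down (a joint): Swing lever on the left bar about a vertical pivot; rad. 0 = open: pad arm along the corner stop's +x, knob arm along -x. 1.57 = closed, at its end stop: pad arm along -y over the pallet's bare strip, knob arm along +y. Closes clockwise from above. Held by friction (0.04 N m), stays where left; starts at 0 to 0.3. Pad underside 14 mm, arm underside 16, arm top 22 mm above the bench.
- lever_knob (a point): Middle of the upright red knob at the end of the hold-down lever: 13 mm diameter, from 22 to 54 mm above the bench, this point at 38 mm, 58 mm from the pivot axis. Push it round from the side.
- lever_pivot (a point): Point on the lever's pivot axis, fixed to the corner stop, 35 mm above the bench (at x -50 mm, y +16 mm in the corner stop's frame). The pivot's bolt ends 27 mm above the bench.
- transformer: Small mains transformer with yellow winding, 42 (x) x 76 (y) x 46 mm high, loose, to be left alone. Origin: centre of the underside.
- contactor: Cream and black contactor, 51 (x) x 45 (y) x 52 mm high, loose, to be left alone. Origin: centre of the underside.
- flux_tin: Round tin with yellow lid, 57 mm diameter, 21 mm high, loose, to be left alone. Origin: centre of the underside.
Things that resemble listed ones, but are neither listed nor needed, are in the scene too. Of the things that look like the pallet, the larger one is meant.

How it is judged:
On the way, in this order (a step that is already met when the one before it is completed fails the run):
1. the pallet lies home in the corner, flush with both bars, while the hold-down is still open (x of pallet in the frame of corner_stop between -0.0525 and -0.0475 m and y of pallet in the frame of corner_stop between -0.0685 and -0.0635 m and angle between the x axis of pallet and the x axis of corner_stop, either way round below 0.025 rad and value of joint hold_down below 0.7 rad), for 0.3 s.
2. the hold-down is swung over the pallet (x of pallet in the frame of corner_stop between -0.0525 and -0.0475 m and y of pallet in the frame of corner_stop between -0.0685 and -0.0635 m and angle between the x axis of pallet and the x axis of corner_stop, either way round below 0.025 rad and value of joint hold_down above 1.4 rad), for 0.2 s.
At the end, for the whole second after the job is handed in: The pallet lies flat and at rest in the inner corner, within 2.5 mm of touching each bar and within 0.025 rad of square, and the hold-down lever stands within 0.17 rad of its closed stop (all of step 2 and linear speed of pallet below 0.01 m/s and height (world z) of pallet below 0.004 m).
It fails at once if the pallet is lifted off the bench or tipped (height (world z) of pallet above 0.012 m or angle between pallet's own z axis and vertical above 0.15 rad).
It fails at once if the transformer is pushed aside (more than 15 mm) or knocked over (distance of transformer from where it was at the start of the episode above 0.015 m or angle between transformer's own z axis and vertical above 0.3 rad).
It fails at once if the contactor is pushed aside (more than 15 mm) or knocked over (distance of contactor from where it was at the start of the episode above 0.015 m or angle between contactor's own z axis and vertical above 0.3 rad).
It fails at once if the flux tin is pushed aside (more than 15 mm) or knocked over (distance of flux_tin from where it was at the start of the episode above 0.015 m or angle between flux_tin's own z axis and vertical above 0.3 rad).
It also fails if it takes over 67 s, if anything falls off the work surface, if the arm or the gripper's body presses on something with over 40 N, if the wrist force passes 120 N, or if a joint passes its speed limit or range.

## Working session

There is one attempt and no reset: what is moved stays moved. The work goes in short steps, Python scripts to look and compute and a shell command to move; the robot and the scene stay as the last step left them, time stands still between calls to the robot, and variables do not carry over. Pictures are saved under pics/ and viewed, at most 10 in all, crops included, and the job is handed in when it is done.

```bash
mkdir -p pics
cat > h.py <<'E'
import numpy as np, cv2
from scipy.spatial.transform import Rotation as R
from workcell import readout, imaging, manip
def snap(n,f):
    c=imaging.camera(n); cv2.imwrite(f,cv2.cvtColor(c['color'],cv2.COLOR_RGB2BGR))
    np.savez('cal_'+n,**{k:v for k,v in c.items()}); return c
def load(n): return dict(np.load('cal_'+n+'.npz'))
def px2w(c,pts,z):
    Rm=cv2.Rodrigues(np.array(c['rvec'],float))[0]; t=np.array(c['tvec'],float).ravel()
    o=-Rm.T@t; out=[]
    for u,v in pts:
        d=Rm.T@np.array([(u-c['cx'])/c['fx'],(v-c['cy'])/c['fy'],1]); out.append((o+d*(z-o[2])/d[2])[:2])
    return np.array(out)
def w2px(c,P):
    K=np.array([[c['fx'],0,c['cx']],[0,c['fy'],c['cy']],[0,0,1]],float)
    return cv2.projectPoints(np.array(P,float).reshape(-1,1,3),np.array(c['rvec'],float),np.array(c['tvec'],float),K,None)[0].reshape(-1,2)
def state():
    o=readout.get_obs(); print(o['clock'],np.round(o['position'],4),np.round(R.from_quat(o['ee_rot']).as_matrix(),3).tolist(),np.round(o['ft_force'],1),o['grip_width'],np.round(o['joint_pos'],2)); return o
E
python3 -c "
from h import *
for n in ('top','scene'):
    c=snap(n,f'pics/{n}0.png'); print(n,c['fx'],c['cx'],c['cy'],c['rvec'],c['tvec'])
state()"
```

```text
top 502.8445030625756 326.41242218384446 233.60246805392717 [ 2.16597353 -2.20785679  0.08384748] [-0.1203186   0.63317949  0.98251175]
scene 539.1457417410827 320.5347542495285 232.52832207889776 [ 2.28758069 -0.85451895  0.3383245 ] [-0.53134233  0.26258404  0.87667999]
0.1 [0.2046 0.5902 0.2476] [[-0.945, 0.328, -0.0], [0.328, 0.945, -0.001], [-0.0, -0.001, -1.0]] [-0.6  0.2  0.2] 0.9979003724923233 [-1.26  0.33 -0.06  1.46  0.02  1.35 -0.09]
```

View pics/top0.png

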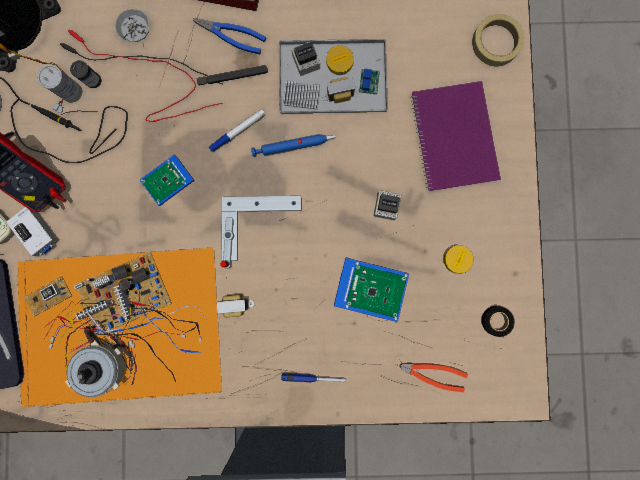

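The top view shows the stop's inner corner near (238,210), the pallet near (372,290), its bare strip on the left edge, and the knob at (225,264). The contactor is at (387,205), the tin at (458,258) and the transformer at (235,305). I'll enlarge this area.

```bash
python3 -c "
import cv2
i=cv2.imread('pics/top0.png')[185:325,205:405]; cv2.imwrite('pics/c1.png',cv2.resize(i,None,fx=4,fy=4,interpolation=cv2.INTER_CUBIC))"
```

```text
(no output)
```

View pics/c1.png

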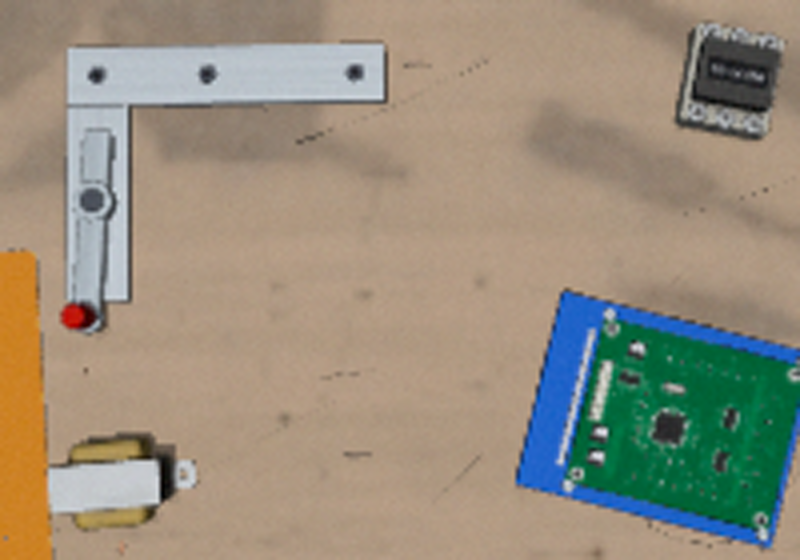

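View pics/scene0.png

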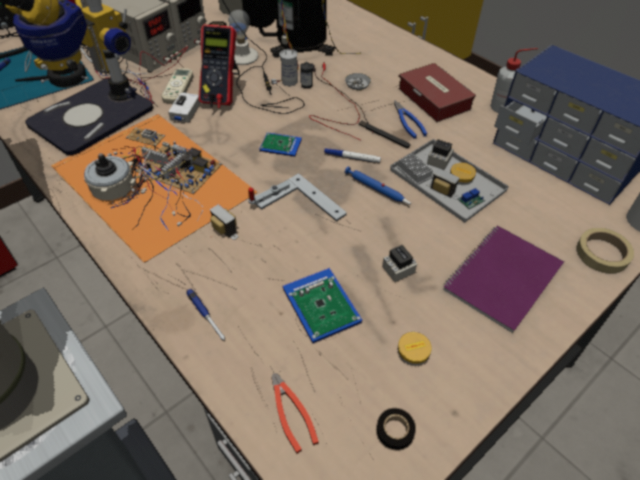

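The scene view agrees with the top view. In the 4x crop, the inner corner is at (130,105), the far bar's end at (385,101), and the left bar's end at (131,301). The pallet's corners are at (566,290), (517,484) and (772,545), and the knob is at (75,316).

```bash
cat > m.py <<'E'
from h import *
c=load('top'); f=lambda a:np.array(a)/4+[205,185]
b=px2w(c,f([(130,104.5),(385,101),(131,301),(67,47),(384,43)]),.010)
print('bars',b.round(4).tolist())
v=b[0]-b[1]; v2=b[3]-b[4]; w=b[0]-b[2]
print('len',np.linalg.norm(v),np.linalg.norm(w),np.linalg.norm(v2))
ang=lambda v:np.arctan2(v[1],v[0]); print('yaw stop',ang(v)-np.pi/2,ang(v2)-np.pi/2,ang(w))
p=px2w(c,f([(566,290),(517,484),(772,545)]),.012)
print('pal',p.round(4).tolist(),np.linalg.norm(p[0]-p[1]),np.linalg.norm(p[1]-p[2]),'ctr',(p[0]+p[2])/2,'yaw',ang(p[0]-p[1]),ang(p[1]-p[2])-np.pi/2)
print('knob',px2w(c,f([(75,316)]),.054),'tin',px2w(c,[(458,258)],.021),'contactor',px2w(c,[(388,205)],.05),'transf',px2w(c,f([(113,482)]),.046))
E
python3 m.py
```

```text
bars [[0.6809, 0.0472], [0.6802, -0.0823], [0.5812, 0.0473], [0.7109, 0.079], [0.7099, -0.0822]]
len 0.1294479286656573 0.09965899895510597 0.16123246837394978
yaw stop -0.005009395219507384 -0.005979694139382596 -0.00153167599171755
pal [[0.5825, -0.172], [0.486, -0.1454], [0.4533, -0.2721]] 0.10009529648740734 0.1308813196770731 ctr [ 0.5179129  -0.22205423] yaw -0.26962805738812395 -0.2526678224951475
knob [[0.57354307 0.06677999]] tin [[ 0.57702129 -0.39447581]] contactor [[ 0.68258087 -0.25373881]] transf [[0.49324403 0.05040376]]
```

```bash
cat > go.py <<'E'
import sys
from h import *
o=readout.get_obs(); M=R.from_quat(o['ee_rot']).as_matrix(); p=np.array(o['position'])
a=np.degrees(np.arctan2(M[1,1],M[0,1]))
print('t',round(o['clock'],2),'pos',p.round(4),'yang',round(a,2),'F',np.round(o['ft_force'],1),'w',round(o['grip_width'],3),'j',np.round(o['joint_pos'],2))
t=list(map(float,sys.argv[1:]))
for i in range(0,len(t),4):
    x,y,z,g=t[i:i+4]; d=M.T@(np.array([x,y,z])-p)
    print('->',(d/.4).round(4),'turn',round(-((g-a+180)%360-180)/60,4),'rows',round(np.linalg.norm(d)/.0417,1))
    p=np.array([x,y,z]); a=g; s,cc=np.sin(np.radians(g)),np.cos(np.radians(g))
    M=np.array([[-s,cc,0],[cc,s,0],[0,0,-1.]])
E
python3 go.py 0.45 0.2 0.25 75 0.42 -0.2 0.15 75
```

```text
t 0.1 pos [0.2046 0.5902 0.2476] yang 70.88 F [-0.6  0.2  0.2] w 0.998 j [-1.26  0.33 -0.06  1.46  0.02  1.35 -0.09]
-> [-0.8991 -0.7208 -0.005 ] turn -0.0687 rows 11.1
-> [-0.1864 -0.9853  0.25  ] turn -0.0 rows 9.9
```

```bash
python3 -m crank '[[-0.08,-0.064,0,0],[-0.16,-0.128,0,0],[-0.24,-0.192,0,0],[-0.32,-0.256,0,0],[-0.4,-0.32,0,0]]' -0.1 ; python3 -m crank '[[-0.08,-0.064,0,0],[-0.16,-0.128,0,0],[-0.24,-0.192,0,0],[-0.32,-0.256,0,0],[-0.4,-0.32,0,0]]'; python3 go.py 0.45 0.1 0.2 75 0.42 -0.2 0.10 75
```

```text
clock: 0.52
position: [0.3146, 0.4152, 0.248]
ee_rot: [0.166, 0.986, -0.0, -0.0]
ft_force: [0.9, 0.7, 1.5]
grip_width: 0.45
grasp_force: 0.0
clock: 0.93
position: [0.4237, 0.2418, 0.2482]
ee_rot: [0.166, 0.986, 0.0, -0.0]
ft_force: [1.1, 1.4, -0.7]
grip_width: 0.447
grasp_force: 0.0
t 0.93 pos [0.4237 0.2418 0.2482] yang 70.88 F [ 1.1  1.4 -0.7] w 0.447 j [-0.82  0.02  0.22  1.82 -0.01  1.3   0.63]
-> [-0.1782 -0.3135  0.1205] turn -0.0686 rows 3.6
-> [-0.1217 -0.7439  0.25  ] turn -0.0 rows 7.6
```

```bash
python3 -m crank '[[-0.03,-0.09,0.02,0],[-0.06,-0.18,0.04,0],[-0.1,-0.28,0.06,0],[-0.13,-0.37,0.08,0],[-0.16,-0.46,0.1,0]]'|head -2 ; python3 -m crank '[[-0.03,-0.09,0.02,0],[-0.06,-0.18,0.04,0],[-0.1,-0.28,0.06,0],[-0.13,-0.37,0.08,0],[-0.16,-0.46,0.1,0]]'|head -2;  python3 go.py 0.43 -0.20 0.04 75 0.445 -0.202 0.018 75
```

```text
clock: 1.35
position: [0.4228, 0.0468, 0.2077]
clock: 1.77
position: [0.4229, -0.148, 0.168]
t 1.77 pos [ 0.4229 -0.148   0.168 ] yang 70.86 F [ 2.  -0.2 -0.6] w 0.451 j [-0.45 -0.03  0.68  2.04  0.02  1.12  1.46]
-> [-0.0591 -0.1172  0.32  ] turn -0.0691 rows 3.3
-> [-0.0375  0.0049  0.055 ] turn -0.0 rows 0.6
```

```bash
python3 -m crank '[[-0.02,-0.03,0.09,-0.02],[-0.04,-0.06,0.18,-0.04],[-0.06,-0.1,0.27,-0.07],[-0.06,-0.117,0.33,-0.07],[-0.06,-0.117,0.35,-0.07]]'|head -2 ; python3 -m crank '[[0,0,0.01,0],[0,0,0.02,0],[0,0,0.025,0],[0,0,0.025,0],[0,0,0.025,0]]'; python3 go.py; python3 -c "
from h import *
c=snap('top','pics/t1.png');i=cv2.imread('pics/t1.png')[180:330,200:420]; cv2.imwrite('pics/c2.png',cv2.resize(i,None,fx=3.6,fy=3.6,interpolation=cv2.INTER_CUBIC))"
```

```text
clock: 2.18
position: [0.428, -0.199, 0.0248]
clock: 2.6
position: [0.4319, -0.1974, 0.0193]
ee_rot: [0.129, 0.992, 0.0, 0.001]
ft_force: [-0.7, -0.2, 0.3]
grip_width: 0.454
grasp_force: 0.0
t 2.6 pos [ 0.4319 -0.1974  0.0193] yang 75.12 F [-0.7 -0.2  0.3] w 0.454 j [-0.28  0.33  0.69  2.1  -0.3   0.8   1.9 ]
```

View pics/c2.png

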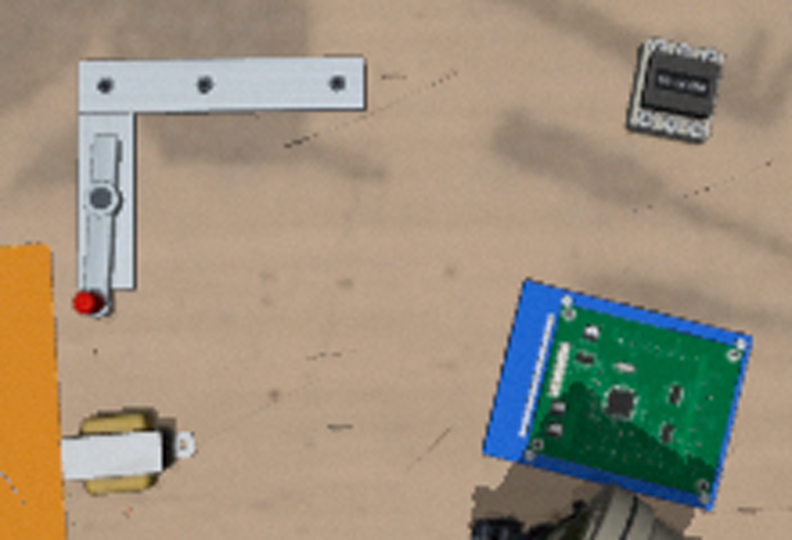

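```bash
python3 -m crank '[[-0.015,0,0,0],[-0.03,0,0,0],[-0.04,0,0,0],[-0.05,0,0,0],[-0.05,0,0,0]]'|sed -n '2p;4p' ; python3 -m crank '[[-0.018,0.001,0,-0.025],[-0.036,0.003,0,-0.05],[-0.054,0.004,0,-0.075],[-0.072,0.005,0,-0.1],[-0.089,0.007,0,-0.124]]'|sed -n '2p;4p';python3 -m crank '[[-0.018,0,0,-0.025],[-0.036,0,0,-0.05],[-0.054,0,0,-0.075],[-0.072,0,0,-0.1],[-0.086,0,0,-0.123]]'|sed -n '2p;4p'; python3 go.py;  python3 -c "
from h import *
c=snap('top','pics/t2.png');i=cv2.imread('pics/t2.png')[180:330,200:420]; cv2.imwrite('pics/c3.png',cv2.resize(i,None,fx=3.6,fy=3.6,interpolation=cv2.INTER_CUBIC))"
```

```text
position: [0.4512, -0.2033, 0.0184]
ft_force: [0.6, 0.1, -0.6]
position: [0.4855, -0.2098, 0.018]
ft_force: [-2.2, -0.2, -1.0]
position: [0.5204, -0.214, 0.0182]
ft_force: [-2.2, -1.6, -0.6]
t 3.9 pos [ 0.5204 -0.214   0.0182] yang 90.06 F [-2.2 -1.6 -0.6] w 0.453 j [-0.17  0.5   0.58  1.87 -0.35  0.87  2.15]
```

View pics/c3.png

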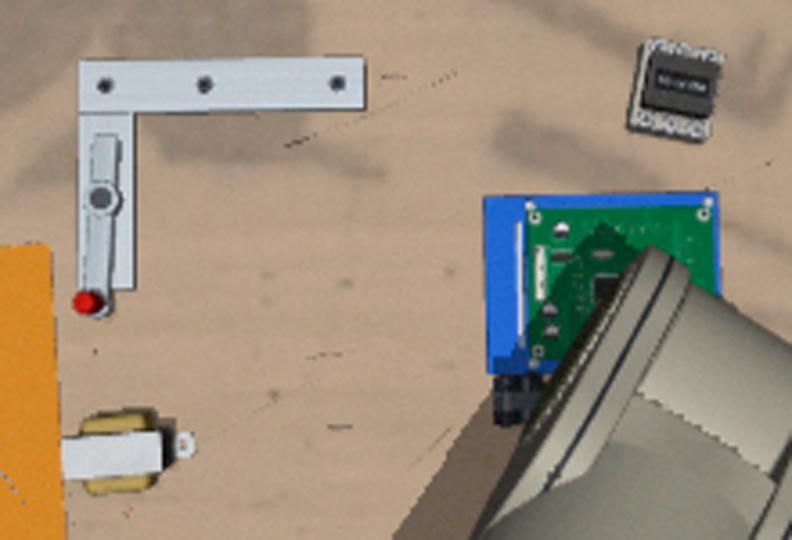

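The pallet is now nearly square. In the crop its corners are at (484,197), (717,191) and (488,373), and everything else is where it was.

```bash
cat > pm.py <<'E'
from h import *
import sys
c=load('top'); s=float(sys.argv[1]);o=[float(sys.argv[2]),float(sys.argv[3])]
q=np.array(list(map(float,sys.argv[4:]))).reshape(-1,2)/s+o
p=px2w(c,q,.012); y=p[0]-p[1]; a=np.arctan2(y[1],y[0])-np.pi/2
Rm=np.array([[np.cos(a),-np.sin(a)],[np.sin(a),np.cos(a)]])
print(p.round(4).tolist(),np.linalg.norm(y),'yaw',a,'ctr(TL)',p[0]+Rm@[-.05,-.066],[np.arctan2(*(p[0]-p[2])[::-1]) if len(p)>2 else 0])
E
python3 pm.py 3.6 200 180 484 197 717 191 488 373; python3 go.py 0.5 -0.215 0.018 90  0.5 -0.215 0.1 90 0.57 -0.32 0.1 0
```

```text
[[0.629, -0.1487], [0.6299, -0.2797], [0.5306, -0.1489]] 0.13099628518174591 yaw 0.006789649163603029 ctr(TL) [ 0.57942618 -0.21501001] [np.float64(0.002226154686922341)]
t 3.95 pos [ 0.5213 -0.214   0.0184] yang 90.17 F [-0.5  1.1  0.6] w 0.451 j [-0.17  0.5   0.58  1.87 -0.35  0.87  2.15]
-> [ 0.0533 -0.0024  0.001 ] turn 0.0028 rows 0.5
-> [ 0.     0.    -0.205] turn -0.0 rows 2.0
-> [-0.175  -0.2625  0.    ] turn 1.5 rows 3.0
```

```bash
python3 -m crank '[[0.03,0,0,0],[0.05,0,-0.05,0],[0.05,0,-0.15,0],[0.02,-0.07,-0.2,0.1],[-0.05,-0.13,-0.2,0.2]]'|sed -n '2p;4p' ; python3 -m crank '[[0,0,0,0.115],[0,0,0,0.23],[0,0,0,0.345],[0,0,0,0.46],[0,0,0,0.575]]'|sed -n '2p;4p';python3 -m crank '[[0,0,0,0.115],[0,0,0,0.23],[0,0,0,0.345],[0,0,0,0.46],[0,0,0,0.575]]'|sed -n '2p;4p'; python3 go.py 0.578 -0.32 0.1 0 0.578 -0.32 0.018 0
```

```text
position: [0.5407, -0.2678, 0.1041]
ft_force: [-0.2, -0.4, 0.9]
position: [0.54, -0.266, 0.0985]
ft_force: [1.5, 0.1, 0.9]
position: [0.54, -0.2659, 0.0986]
ft_force: [0.3, 0.9, -0.4]
t 5.2 pos [ 0.54   -0.2659  0.0986] yang 8.6 F [ 0.3  0.9 -0.4] w 0.448 j [-0.33  0.57  0.94  1.73 -0.51  1.1   0.92]
-> [-0.148   0.0737 -0.0034] turn 0.1433 rows 1.6
-> [0.    0.    0.205] turn -0.0 rows 2.0
```

```bash
python3 -m crank '[[-0.08,0.04,0,0.07],[-0.148,0.074,0,0.143],[-0.148,0.074,0,0.143],[-0.148,0.074,0.08,0.143],[-0.148,0.074,0.16,0.143]]'|sed -n '2p;4p' ; python3 -m crank '[[0,0,0.03,0],[0,0,0.042,0],[0,0,0.042,0],[0,0,0.042,0]]'|sed -n '2p;4p'; python3 go.py 0.578 -0.08 0.018 0
```

```text
position: [0.5794, -0.3211, 0.035]
ft_force: [0.9, 0.3, -0.9]
position: [0.5783, -0.3202, 0.0186]
ft_force: [0.8, 1.4, 0.9]
t 5.95 pos [ 0.5783 -0.3202  0.0186] yang 0.34 F [0.8 1.4 0.9] w 0.45 j [-0.15  0.79  0.85  1.6  -0.66  1.05  0.89]
-> [0.6004 0.0027 0.0013] turn 0.0057 rows 5.8
```

```bash
python3 -m crank '[[0.025,0,0,0],[0.05,0,0,0.005],[0.075,0,0,0.005],[0.1,0,0,0.005],[0.125,0,0,0.005]]'|sed -n '2p;4p' ; python3 -m crank '[[0.025,0,0,0],[0.05,0,0,0],[0.075,0,0,0],[0.1,0,0,0],[0.125,0,0,0]]'|sed -n '2p;4p';  python3 -m crank '[[0.025,0,0,0],[0.05,0,0,0],[0.075,0,0,0],[0.1,0,0,0],[0.125,0,0,0]]'|sed -n '2p;4p'; python3 -m crank '[[0.025,0,0,0],[0.05,0,0,0],[0.075,0,0,0],[0.095,0,0,0],[0.11,0,0,0]]'|sed -n '2p;4p'; python3 go.py;  python3 -c "
from h import *
c=snap('top','pics/t3.png');i=cv2.imread('pics/t3.png')[180:330,200:420]; cv2.imwrite('pics/c4.png',cv2.resize(i,None,fx=3.6,fy=3.6,interpolation=cv2.INTER_CUBIC))"
```

```text
position: [0.5778, -0.2691, 0.018]
ft_force: [0.0, -4.6, 1.8]
position: [0.5777, -0.2197, 0.018]
ft_force: [0.0, -4.6, 4.8]
position: [0.5776, -0.1698, 0.0179]
ft_force: [0.6, -5.1, 4.7]
position: [0.5776, -0.1254, 0.0178]
ft_force: [0.4, -6.1, 3.9]
t 7.62 pos [ 0.5776 -0.1254  0.0178] yang 0.02 F [ 0.4 -6.1  3.9] w 0.448 j [-0.55  0.67  0.89  1.81 -0.63  0.97  0.61]
```

View pics/c4.png

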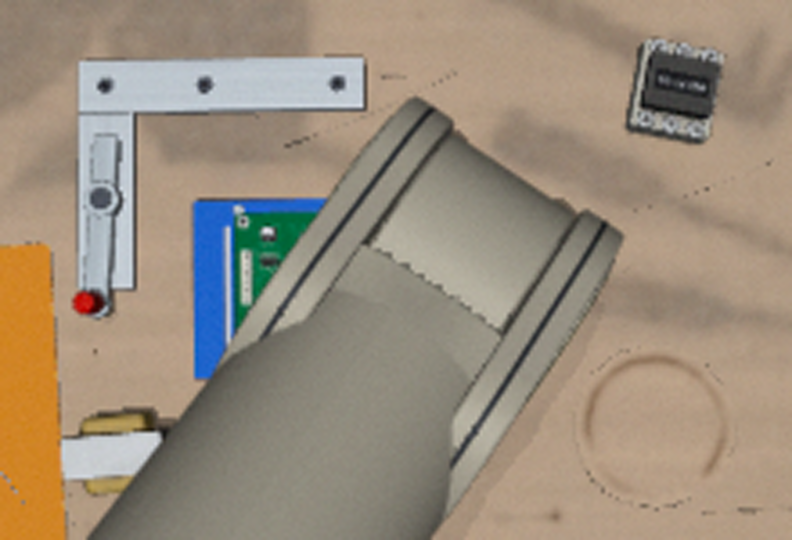

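The pallet has slid left and stayed square. In the crop its top-left corner is at (194,199), its bottom-left corner at (196,379), and a top-edge point at (325,197.5).

```bash
python3 -c "
from h import *
c=load('top'); p=px2w(c,np.array([(194,199),(325,197.5),(196,379)])/3.6+[200,180],.012);print(p.round(4).tolist())"
```

```text
[[0.6309, 0.0141], [0.6304, -0.0594], [0.5304, 0.0138]]
```

```bash
python3 -m crank '[[0.02,0,0,0],[0.04,0,0,0],[0.055,0,0,0],[0.065,0,0,0],[0.07,0,0,0]]'|sed -n '2p;4p' ; python3 -m crank '[[-0.03,0,0,0],[-0.05,0,0,0],[-0.05,0,-0.1,0],[-0.05,0,-0.2,0],[-0.05,-0.1,-0.2,-0.1]]'|sed -n '2p;4p';  python3 -m crank '[[0,0,0,-0.115],[0,0,0,-0.23],[0,0,0,-0.345],[0,0,0,-0.46],[0,0,0,-0.575]]'|sed -n '2p;4p'; python3 -m crank '[[0,0,0,-0.115],[0,0,0,-0.23],[0,0,0,-0.345],[0,0,0,-0.46],[0,0,0,-0.575]]'|sed -n '2p;4p'; python3 go.py 0.495 -0.045 0.1 90 0.495 -0.045 0.018 89.7
```

```text
position: [0.5775, -0.0975, 0.0176]
ft_force: [0.2, -5.8, 4.9]
position: [0.5463, -0.1195, 0.1049]
ft_force: [1.8, -1.3, 2.3]
position: [0.537, -0.1186, 0.0973]
ft_force: [-0.3, -0.4, -0.5]
position: [0.5369, -0.1187, 0.0972]
ft_force: [-0.4, 0.6, 0.2]
t 9.33 pos [ 0.5369 -0.1187  0.0972] yang 75.3 F [-0.4  0.6  0.2] w 0.45 j [-0.49  0.38  0.75  1.86 -0.3   1.02  1.7 ]
-> [ 0.148   0.1517 -0.0069] turn -0.2451 rows 2.0
-> [0.    0.    0.205] turn 0.005 rows 2.0
```

```bash
python3 -m crank '[[0.07,0.07,0,-0.1],[0.148,0.152,0,-0.2],[0.148,0.152,0,-0.25],[0.148,0.152,0,-0.25],[0.148,0.152,0.06,-0.25]]'|sed -n '2p;4p' ; python3 -m crank '[[0,0,0.05,0],[0,0,0.1,0],[0,0,0.135,0],[0,0,0.137,0],[0,0,0.137,0]]'|sed -n '2p;4p'; python3 go.py 0.57 -0.045 0.018 89.7
```

```text
position: [0.4985, -0.0442, 0.0765]
ft_force: [1.9, 0.6, 0.1]
position: [0.4956, -0.0453, 0.0183]
ft_force: [-0.2, -0.8, 0.1]
t 10.17 pos [ 0.4956 -0.0453  0.0183] yang 89.85 F [-0.2 -0.8  0.1] w 0.448 j [-0.57  0.38  0.65  2.04 -0.31  0.82  1.83]
-> [-0.186   0.0013  0.0005] turn 0.0025 rows 1.8
```

```bash
python3 -m crank '[[-0.02,0,0,0],[-0.04,0,0,0],[-0.06,0,0,0.002],[-0.08,0,0,0.002],[-0.1,0,0,0.002]]'|sed -n '2p;4p' ; python3 -m crank '[[-0.018,0,0,0],[-0.035,0,0,0],[-0.05,0,0,0],[-0.06,0,0,0],[-0.066,0,0,0]]'|sed -n '2p;4p'; python3 -m crank '[[-0.004,0,0,0],[-0.008,0,0,0],[-0.012,0,0,0],[-0.016,0,0,0],[-0.02,0,0,0]]'|sed -n '2p;4p';  python3 go.py;  python3 -c "
from h import *
c=snap('top','pics/t4.png');i=cv2.imread('pics/t4.png')[180:330,200:420]; cv2.imwrite('pics/c5.png',cv2.resize(i,None,fx=3.6,fy=3.6,interpolation=cv2.INTER_CUBIC))"
```

```text
position: [0.5362, -0.0437, 0.019]
ft_force: [-6.3, 0.3, 5.5]
position: [0.5628, -0.0439, 0.0188]
ft_force: [-7.4, 0.4, 4.7]
position: [0.5701, -0.0439, 0.0188]
ft_force: [-6.0, 0.0, 5.0]
t 11.42 pos [ 0.5701 -0.0439  0.0188] yang 89.9 F [-6.  0.  5.] w 0.449 j [-0.5   0.52  0.61  1.85 -0.38  0.89  1.86]
```

View pics/c5.png

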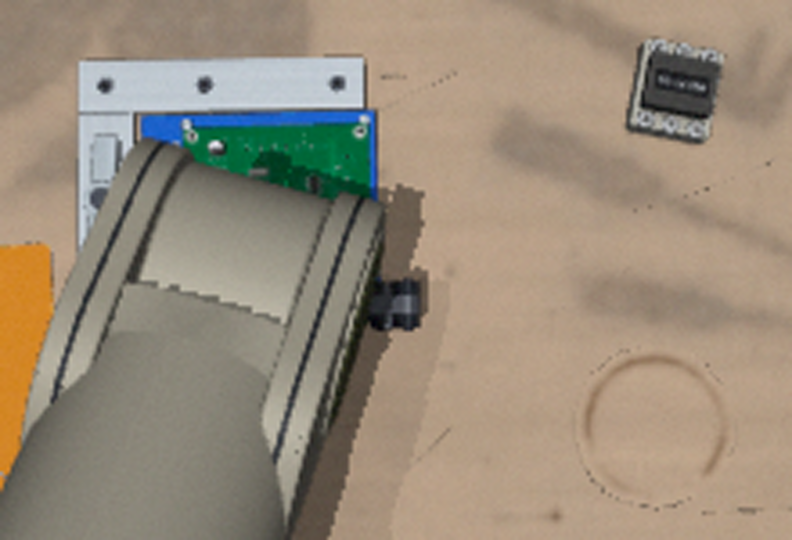

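The pallet is almost against the far bar, with a left gap of about 3 mm. I'll creep forward until the force rises.

```bash
python3 -m crank '[[-0.0025,0,0,0],[-0.005,0,0,0],[-0.005,0,0,0]]'|sed -n '2p;4p' ; python3 -m crank '[[-0.0025,0,0,0],[-0.0025,0,0,0],[-0.0025,0,0,0]]'|sed -n '2p;4p'
```

```text
position: [0.5709, -0.0438, 0.0185]
ft_force: [-11.2, 0.5, 9.1]
position: [0.571, -0.0438, 0.0184]
ft_force: [-15.0, 0.7, 12.6]
```

```bash
python3 -m crank '[[0.02,0,0,0],[0.045,0,0,0],[0.045,0,-0.1,0],[0.045,0,-0.2,0.02],[0,-0.08,-0.2,0.1]]'|sed -n '2p;4p' ; python3 -m crank '[[0,-0.05,0,0.115],[0,-0.08,0,0.23],[0,-0.08,0,0.345],[0,-0.08,0,0.46],[0,-0.08,0,0.575]]'|sed -n '2p;4p';python3 -m crank '[[0,0,0,0.115],[0,0,0,0.23],[0,0,0,0.345],[0,0,0,0.46],[0,0,0,0.575]]'|sed -n '2p;4p'; python3 go.py 0.625 -0.125 0.1 0 0.625 -0.125 0.018 -0.2; python3 -c "
from h import *
c=snap('top','pics/t5.png');i=cv2.imread('pics/t5.png')[190:290,210:330]; cv2.imwrite('pics/c6.png',cv2.resize(i,None,fx=6,fy=6,interpolation=cv2.INTER_CUBIC))"
```

```text
position: [0.5771, -0.0693, 0.1065]
ft_force: [3.4, 0.6, 1.3]
position: [0.5706, -0.1081, 0.099]
ft_force: [0.1, -0.7, -0.0]
position: [0.5706, -0.1077, 0.099]
ft_force: [0.8, -1.0, -0.0]
t 13.22 pos [ 0.5706 -0.1077  0.099 ] yang 14.56 F [ 0.8 -1.  -0. ] w 0.451 j [-0.65  0.53  0.97  1.79 -0.5   1.08  0.75]
-> [-0.076   0.1207 -0.0023] turn 0.2427 rows 1.4
-> [0.    0.    0.205] turn 0.0033 rows 2.0
```

View pics/c6.png

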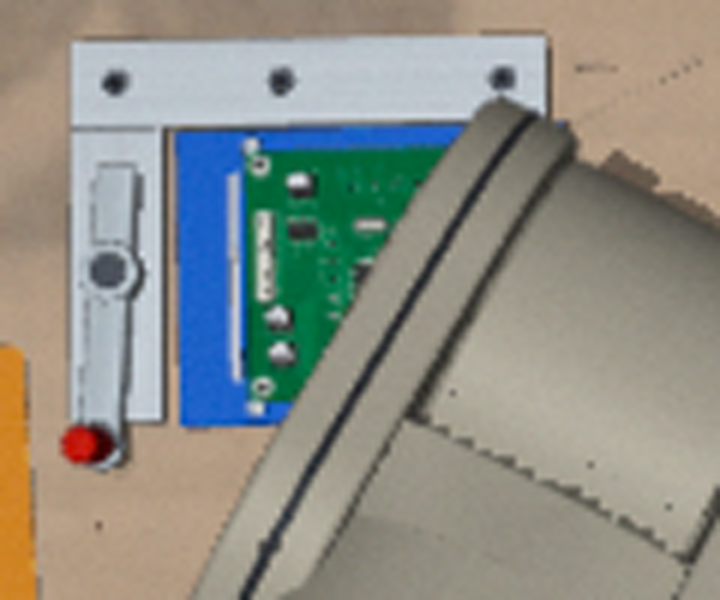

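The pallet lies along the far bar, with a gap of about 4 mm to the left bar (pixels 164 to 178 in the crop). I'll push it left.

```bash
python3 -m crank '[[-0.04,0.06,0,0.12],[-0.076,0.12,0,0.23],[-0.076,0.12,0,0.246],[-0.076,0.12,0.08,0.246],[-0.076,0.12,0.16,0.246]]'|sed -n '2p;4p' ; python3 -m crank '[[0,0,0.03,0],[0,0,0.042,0],[0,0,0.042,0]]'|sed -n '2p;4p';python3 -m crank '[[0.02,0,0,0],[0.04,0,0,0],[0.05,0,0,0],[0.055,0,0,0],[0.06,0,0,0]]'|sed -n '2p;4p'; python3 -m crank '[[0.003,0,0,0],[0.006,0,0,0],[0.009,0,0,0],[0.012,0,0,0],[0.012,0,0,0]]'|sed -n '2p;4p'; python3 go.py
```

```text
position: [0.6261, -0.1254, 0.0352]
ft_force: [0.5, 0.1, -1.2]
position: [0.6239, -0.1248, 0.0178]
ft_force: [-0.0, 0.1, -0.1]
position: [0.6245, -0.0999, 0.0184]
ft_force: [-0.2, -0.2, 0.5]
position: [0.6239, -0.0966, 0.018]
ft_force: [-1.1, -2.0, 0.7]
t 14.77 pos [ 0.6239 -0.0966  0.018 ] yang 0.11 F [-1.1 -2.   0.7] w 0.447 j [-0.57  0.76  0.89  1.69 -0.68  1.03  0.56]
```

```bash
python3 -m crank '[[0.003,0,0,0],[0.006,0,0,0],[0.009,0,0,0],[0.009,0,0,0]]'|sed -n '2p;4p'; python3 -m crank '[[0.003,0,0,0],[0.006,0,0,0],[0.006,0,0,0]]'|sed -n '2p;4p'; python3 go.py
```

```text
position: [0.624, -0.0927, 0.0179]
ft_force: [-0.3, -3.5, 0.7]
position: [0.6235, -0.0923, 0.018]
ft_force: [-1.3, -7.4, -0.6]
t 15.35 pos [ 0.6235 -0.0923  0.018 ] yang 0.02 F [-1.3 -7.4 -0.6] w 0.447 j [-0.58  0.76  0.9   1.7  -0.67  1.03  0.55]
```

```bash
python3 -m crank '[[0.003,0,0,0],[0.006,0,0,0],[0.006,0,0,0]]'|sed -n '2p;4p'; python3 -m crank '[[0.003,0,0,0],[0.006,0,0,0],[0.006,0,0,0]]'|sed -n '2p;4p'
```

```text
position: [0.623, -0.092, 0.018]
ft_force: [-1.3, -13.9, -0.5]
position: [0.6229, -0.0919, 0.0183]
ft_force: [-1.1, -20.9, -1.2]
```

```bash
python3 -m crank '[[-0.03,0,0,0],[-0.06,0,0,0],[-0.08,0,-0.08,0],[-0.1,0,-0.16,0],[-0.1,0,-0.2,0]]' -1|sed -n '2p;4p'; python3 go.py 0.572 0.03 0.1 0; python3 -c "
from h import *
c=snap('top','pics/t6.png');i=cv2.imread('pics/t6.png')[190:290,210:330]; cv2.imwrite('pics/c7.png',cv2.resize(i,None,fx=6,fy=6,interpolation=cv2.INTER_CUBIC))"
```

```text
position: [0.6249, -0.1276, 0.1013]
ft_force: [0.1, -0.9, 0.1]
t 16.27 pos [ 0.6249 -0.1276  0.1013] yang 0.02 F [ 0.1 -0.9  0.1] w -0.001 j [-0.56  0.67  0.98  1.63 -0.6   1.16  0.56]
-> [ 0.3941 -0.1321  0.0028] turn 0.0004 rows 4.0
```

View pics/c7.png

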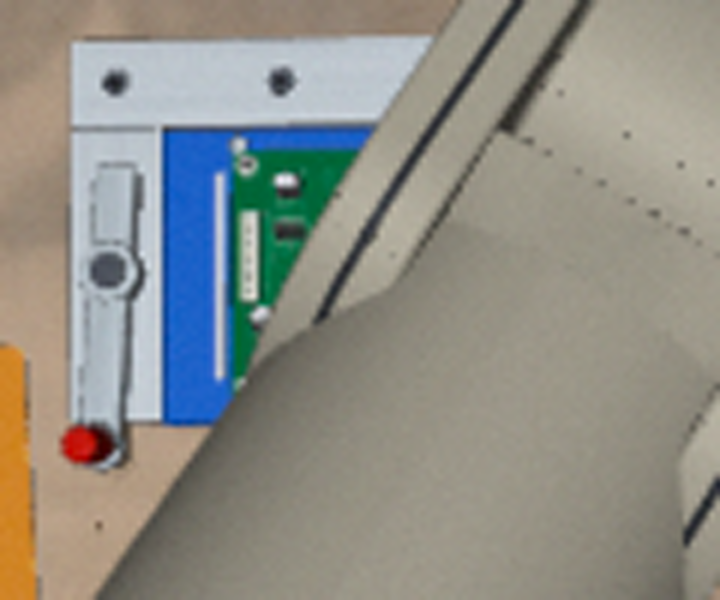

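The pallet is flush with both bars at the corner, and the lever is still open with the knob at (85,445) in the crop. Next I'll go to the knob.

```bash
python3 -m crank '[[0.08,-0.03,0,0],[0.16,-0.06,0,0],[0.25,-0.09,0,0],[0.33,-0.12,0,0],[0.394,-0.132,0,0]]'|sed -n '2p;4p'; python3 -m crank '[[0,0,0.05,0],[0,0,0.1,0],[0,0,0.13,0],[0,0,0.13,0]]'|sed -n '2p;4p'; python3 go.py
python3 - <<'E'
import numpy as np
P=np.array([.631,.063]);prev=None
for th in np.radians([5,20,35,50,65,80,90,95]):
    r=np.array([-np.cos(th),np.sin(th)]);t=np.array([np.sin(th),np.cos(th)])
    p=P+.058*r-.017*t
    if prev is not None:
        q,tp=prev;d=p-q; yx=np.array([tp[1],-tp[0]])
        print(np.degrees(th).round(),p.round(4),'x',(d@tp/.4).round(4),'y',(d@yx/.4).round(4))
    else: print(p)
    prev=(p,t)
E
```

```text
position: [0.5695, 0.0358, 0.0973]
ft_force: [0.6, 1.1, 0.6]
position: [0.5695, 0.0326, 0.0436]
ft_force: [0.9, 0.2, -0.0]
t 17.07 pos [0.5695 0.0326 0.0436] yang 0.16 F [ 0.9  0.2 -0. ] w -0.001 j [-0.89  0.62  0.97  1.85 -0.61  1.    0.34]
[0.57173906 0.05111972]
20.0 [0.5707 0.0669] x 0.039 y -0.0061
35.0 [0.5737 0.0823] x 0.039 y -0.0061
50.0 [0.5807 0.0965] x 0.039 y -0.0061
65.0 [0.5911 0.1084] x 0.039 y -0.0061
80.0 [0.6042 0.1172] x 0.039 y -0.0061
90.0 [0.614 0.121] x 0.0258 y -0.0052
95.0 [0.6191 0.1223] x 0.0128 y -0.0032
```

```bash
python3 -m crank '[[0.015,0.002,-0.015,0.03],[0.03,0.004,-0.015,0.06],[0.046,0.006,-0.015,0.083],[0.046,0.006,-0.015,0.083]]'|sed -n '2p;4p'; python3 -m crank '[[0.01,0,0,0.06],[0.02,-0.002,0,0.12],[0.03,-0.004,0,0.19],[0.039,-0.006,0,0.25]]'|sed -n '2p;4p';  python3 -m crank '[[0.01,0,0,0.06],[0.02,-0.002,0,0.12],[0.03,-0.004,0,0.19],[0.039,-0.006,0,0.25]]'|sed -n '2p;4p'; python3 go.py 0.5737 0.0823 0.049 -35 0.5807 0.0965 0.049 -50
```

```text
position: [0.5741, 0.0517, 0.0526]
ft_force: [0.2, 1.0, 0.2]
position: [0.5726, 0.0656, 0.0526]
ft_force: [0.6, -1.1, -0.4]
position: [0.5755, 0.0812, 0.0524]
ft_force: [-0.2, -1.6, 0.2]
t 18.07 pos [0.5755 0.0812 0.0524] yang -35.05 F [-0.2 -1.6  0.2] w -0.004 j [-1.04  0.72  1.1   1.82 -0.73  1.08 -0.27]
-> [-0.0004 -0.0053  0.0086] turn -0.0009 rows 0.1
-> [ 0.0391 -0.006   0.    ] turn 0.25 rows 0.4
```

```bash
python3 -m crank '[[0.01,-0.003,0,0.06],[0.02,-0.006,0,0.12],[0.03,-0.009,0,0.19],[0.039,-0.01,0,0.25]]'|sed -n '2p;4p';  python3 -m crank '[[0.01,0,0,0.06],[0.02,-0.002,0,0.12],[0.03,-0.004,0,0.19],[0.039,-0.006,0,0.25]]'|sed -n '2p;4p'; python3 -m crank '[[0.01,0,0,0.06],[0.02,-0.002,0,0.12],[0.03,-0.004,0,0.19],[0.039,-0.006,0,0.25]]'|sed -n '2p;4p'; python3 go.py 0.6042 0.1172 0.052 -80 0.614 0.121 0.052 -90
```

```text
position: [0.5812, 0.0964, 0.0525]
ft_force: [0.4, -0.9, 0.7]
position: [0.5916, 0.1083, 0.0524]
ft_force: [-0.6, -1.7, -0.3]
position: [0.6047, 0.1171, 0.0524]
ft_force: [-0.9, -0.2, -0.3]
t 19.07 pos [0.6047 0.1171 0.0524] yang -80.03 F [-0.9 -0.2 -0.3] w 0.002 j [-1.09  0.89  1.21  1.73 -0.9   1.19 -1.03]
-> [-0.0012 -0.0003  0.0009] turn -0.0006 rows 0.0
-> [ 0.0258 -0.0051  0.    ] turn 0.1667 rows 0.3
```

```bash
python3 -m crank '[[0.01,-0.001,0,0.06],[0.02,-0.003,0,0.12],[0.026,-0.005,0,0.167],[0.026,-0.005,0,0.167]]'|sed -n '2p;4p';  python3 -m crank '[[0.005,0,0,0],[0.01,0,0,0],[0.01,0,0,0]]'|sed -n '2p;4p'; python3 go.py
```

```text
position: [0.6148, 0.1211, 0.0522]
ft_force: [0.7, -0.2, 0.9]
position: [0.6166, 0.1211, 0.052]
ft_force: [-11.4, 0.4, 8.4]
t 19.65 pos [0.6166 0.1211 0.052 ] yang -89.77 F [-11.4   0.4   8.4] w -0.001 j [-1.08  0.93  1.22  1.69 -0.93  1.23 -1.19]
```

The force jumped to 11 N, so the lever is at its end stop. I'll back off, lift and check.

```bash
python3 -m crank '[[-0.03,0,0,0],[-0.06,0,0,0],[-0.06,0,-0.1,0],[-0.06,0,-0.2,0],[-0.06,0.1,-0.3,0]]'|sed -n '2p;4p'; python3 -m crank '[[-0.08,-0.09,0,0],[-0.16,-0.18,0,0],[-0.2,-0.27,0,0],[-0.2,-0.36,0,0],[-0.2,-0.45,0,0]]'|sed -n '2p;4p'; python3 -c "
from h import *
c=snap('top','pics/t7.png');i=cv2.imread('pics/t7.png')[190:330,190:400]; cv2.imwrite('pics/c8.png',cv2.resize(i,None,fx=3.8,fy=3.8,interpolation=cv2.INTER_CUBIC))"
```

```text
position: [0.5952, 0.097, 0.1636]
ft_force: [1.8, 1.3, -0.6]
position: [0.5125, 0.2739, 0.1621]
ft_force: [0.8, 0.1, -0.6]
```

View pics/c8.png

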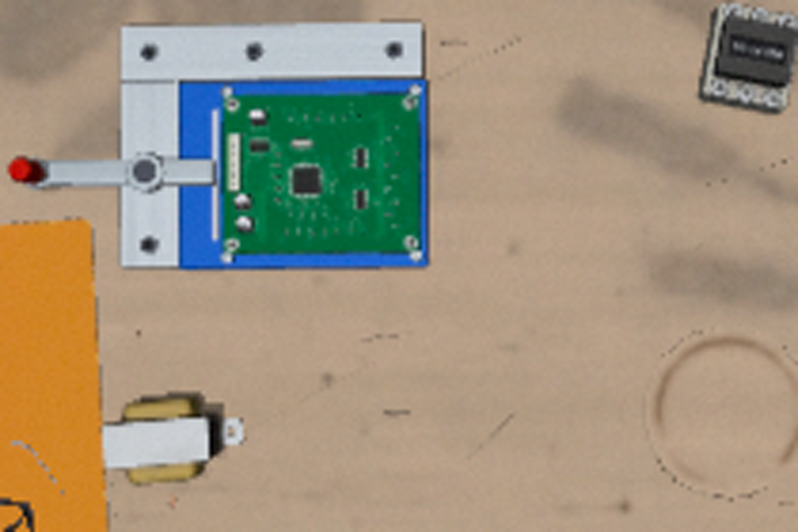

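The pallet is flush with both bars. The lever is closed, with its pad over the bare strip and the knob at (25,170). The transformer and contactor have not moved, so I'm handing in.

```bash
python3 -c "
from workcell import manip
print(manip.hand_in())"
```

```text
the job is handed in; nothing more can be done
None
```

The job is handed in, with no verdict returned: the last picture shows the pallet flush in the corner against both bars and the hold-down swung fully closed over its bare edge, with the transformer and contactor unmoved (the tin was outside that view, and the arm kept clear of it).

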